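# One turn on the screw press

### The job

A plywood gear has been glued to its backing board and lies ready in the bench press. Push the press's hand wheel round by its upright handle through exactly one full turn, clockwise as seen from above, so that the handle stops where it started and the rubber-faced plate is down on the gear with just a light squeeze: stop short and the joint stays loose, go past and the glue is squeezed out. Only push the handle with the fingers, do not grip it; leave the bottles, the mug and the spare gear where they are, and finish clear of everything.

Things in the scene. Friction and masses are not known exactly. Their poses are not given: they have to be found in the camera images.
- press: Grey bench screw press bolted down: bed 220 x 300 x 18 mm, two columns 244 mm apart, crossbeam along y, 56 x 292 mm, top 160 mm above the table, carrying a vertical screw at its middle. Origin: centre of the bed's underside, on the screw's axis; z up; turned up to 0.4 rad. Thread pitch 6 mm: a clockwise turn lowers wheel, screw and rubber-faced pressing plate together by 6 mm.
- wheel_hub (a point): Point on the screw's vertical axis at the top of the hand wheel's hub, 221 mm above the table at the start, 215 mm after one turn. The hand wheel: level, aluminium, three spokes, 200 mm outside diameter, rim 20 mm thick, rim's top 6 mm below this point. Only the handle stands higher than this point.
- wheel (a joint): Angle of the hand wheel in rad: 0 at the start wherever the handle stands, growing clockwise seen from above; 6.283 is one full turn. It turns stiffly but smoothly (4 N at the handle, some 6 N at 1 rad/s), has no click or stop at one turn, and stays where it is left.
- handle: The wheel's upright handle: black round grip, 54 mm tall, 23 mm thick from 16 to 28 mm above its foot, 19 mm near the top, on a 25 mm boss at the end of a spoke, 88 mm from the wheel's axis, in any direction from it at the start. Origin: centre of its foot, 2 mm below the hub's top point; z up. It spins freely on its own pin, so its x and y mean nothing.
- solvent_bottle_mid (a point): White plastic bottle with white cap, 68 mm diameter, 165 mm tall, standing loose near the press; point 80 mm above its foot on its axis. Leave alone.
- glue_bottle_mid (a point): Grey bottle with black cap, 48 mm diameter, 140 mm tall, standing loose near the press; point 70 mm above its foot on its axis. Leave alone.
- spare_gear_mid (a point): Loose flat wooden gear, 90 mm diameter, 8 mm thick, lying on the table between the robot and the press; its centre. Leave alone.
- mug_mid (a point): White ceramic mug, 76 mm diameter, 85 mm tall, standing loose near the press; point 42 mm above its foot on its axis. Leave alone.

How it is judged:
By the outcome, as a careful person would: the job done as asked, in the order asked, and still so for the second after the job is handed in, with the robot touching nothing.
It also fails if it takes over 56 s, if anything falls off the work surface, if the arm or the gripper's body presses on something with over 40 N, if the wrist force passes 120 N, or if a joint passes its speed limit or range.

### The arm

A 7-joint arm with a two-finger parallel gripper is mounted at the origin on the work surface. World frame = base frame: x ahead of the robot, y to its left, z up, the work surface at z = 0. Lengths are in mm, angles in rad, forces in N, time in s.
With the tool pointing down it reaches from about 425 to 975 mm from the base axis. Payload 16.7 kg.
Tool frame: the origin (TCP) lies at the very end of the fingers, on their centre line; the grasp point (between the pads) lies 19 mm behind it; z points along the fingers, y is the line along which they close (so a half turn about z gives the same grasp; the last joint's range is limited). The gripper opens to 85 mm and grips with 20 to 120 N. Pads are 22 mm wide; open, the fingers measure 114 mm over their backs; the gripper's body (76 mm by 85 mm) begins 54 mm behind the grasp point. The pads swing forward as they close: fully open they stand 13 mm farther back than shut.
Start: joints at [-1.266, 0.426, 0.074, 1.606, -0.034, 1.111, -0.067], TCP at [295.908, 606.642, 231.302] pointing down, gripper open.
Joint ranges: [-2.85, 2.85], [-0.5, 2.14], [-1.23, 1.37], [0.21, 2.46], [-1.02, 4.16], [0.16, 2.05], [-2.73, 2.73]. Speed limits (rad/s): [1.89, 1.89, 2.39, 2.39, 3.01, 3.01, 3.01].

### API

Orientations are given as a rotation vector (axis times angle).
In Python, from rig import robot, get_image gives the robot as it stands.
- The arm moves only by the tool move_arm, never from a script. Its argument "targets" is a list of rows, each an object with "xyz": the shift along the tool's x, y, z in cm, a list of three; "twist": the turn, a rotation vector about the tool's x, y, z in units of 6 degrees (1.0 is 6 degrees), a list of three; "gripper": the opening, from 0 (shut) to 1 (fully open). A call has 1 to 20 rows; each row shifts and turns the commanded pose from where the row before left it, along the tool's axes as they then stand; what a row does not reach is not made up. A row lasts 1/8 s, in which the tool goes at most 62.5 mm and 10.7 degrees, less where a joint would pass 70% of its speed; a pose out of reach is approached as far as the arm can. A call with a gripper value outside its range is refused whole. The fingers move at their own pace and stop on an object; "squeeze" is the grip in N (left out, the last holds). Time passes only in rows, so rows that do not move let the fingers close. It gives the time, the measured TCP pose, the force, the opening and the grip force at its end, in the units of the state.
- robot.get_obs(): the state, without advancing time (a new reading comes with each control period).
- get_image(name): name is "side" or "top" or "wrist"; returns a dict with "color" (480x640x3 uint8, blue, green, red), "mtx" (3x3 intrinsics, pixels), "R" (3x3) and "t" (3): a world point X has camera coordinates R X + t. Camera axes: x right, y down, z forward; pixel columns grow to the right and rows downward; lengths in mm; the calibration is good to about 2 mm. A picture is of the moment at which its call begins. There is no depth.
- robot.finish_job(): hands the job in; it is judged then, once.
The state is a dict: "t": time; "joint_positions": joint angles; "qd": joint speeds; "joint_efforts": joint torques, N m; "position": TCP position; "eef_rot": TCP orientation; "wrist_force": force on the tool from outside, world axes, zero at the start; "moment": the same for the moment, N m; "gripper_width": finger opening in mm; "gripper_force": force on a finger pad.
Only numpy, scipy, OpenCV 4.12 (cv2) and the standard library are available. Lean on these libraries where they do the work, as an engineer would, in place of code of your own. Each camera call takes 0.05 s, during which the arm holds its last target. There are 200 camera calls.

## Working session

There is one attempt and no reset: what is moved stays moved. The work goes in short steps, Python scripts to look and compute and a tool call to move; the robot and the scene stay as the last step left them, time stands still between calls to the robot, and variables do not carry over. Pictures are saved under pics/ and viewed, at most 10 in all, crops included, and the job is handed in when it is done.

Besides the shell and the picture viewer there is one more tool, called after "Call:" as name([rows], argument=value, ...), one row to a line, values as JSON. move_arm: Moves the arm, as the interface text tells. Its arguments: {"type":"object","properties":{"targets":{"type":"array"},"squeeze":{"type":"number"}},"required":["targets"]}

```bash
ls; mkdir -p pics
python3 - <<'E'
from rig import robot,get_image
import cv2,numpy as np
o=robot.get_obs();print({k:np.round(v,3).tolist() for k,v in o.items()})
for n in("top","side"):
    i=get_image(n);cv2.imwrite(f"pics/{n}0.png",i["color"]);print(n,i["mtx"].tolist(),np.round(i["R"],3).tolist(),(-i["R"].T@i["t"]).round(0).tolist())
E
```

```text
pics
{'t': 0.0, 'joint_positions': [-1.266, 0.427, 0.074, 1.607, -0.034, 1.111, -0.067], 'qd': [-0.0, -0.0, -0.0, -0.0, -0.0, 0.002, 0.001], 'joint_efforts': [0.001, -94.985, 3.762, -46.35, 0.019, 0.01, -0.0], 'position': [295.752, 606.315, 230.608], 'eef_rot': [-0.707, -3.061, 0.002], 'wrist_force': [0.258, -0.027, 0.046], 'moment': [0.023, -0.017, 0.026], 'gripper_force': 0.0, 'gripper_width': 85.135}
top [[461.8873288565077, 0.0, 318.87913222356036], [0.0, 461.8873288565077, 233.95821704192255], [0.0, 0.0, 1.0]] [[0.003, -0.999, -0.037], [-0.984, 0.003, -0.176], [0.176, 0.037, -0.984]] [347.0, 42.0, 1093.0]
side [[572.7721693084571, 0.0, 324.054819434586], [0.0, 572.7721693084571, 240.91822357350404], [0.0, 0.0, 1.0]] [[0.994, -0.109, 0.001], [-0.084, -0.774, -0.628], [0.069, 0.624, -0.778]] [471.0, -600.0, 962.0]
```

View pics/top0.png

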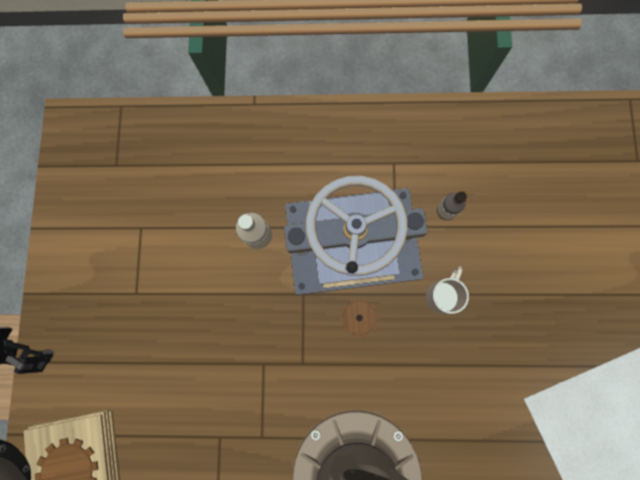

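View pics/side0.png

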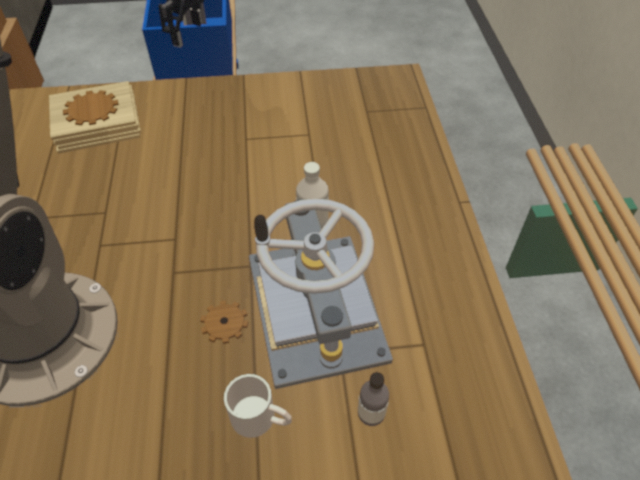

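Top view: hub is at about (356,225) and the handle, which points to the robot, at about (352,267). In the side view the hub is at about (315,241) and the black handle at about (261,228). The bottles and mug all stay below the wheel's height. Next I'll measure hub, rim and handle.

```bash
cat > h.py <<'E'
import numpy as np,cv2
from rig import robot,get_image
def ray(i,px,z):
    px=np.atleast_2d(px).astype(float)
    d=np.c_[px,np.ones(len(px))]@np.linalg.inv(i["mtx"]).T@i["R"]
    c=-i["R"].T@i["t"]; return c+d*((z-c[2])/d[:,2])[:,None]
def proj(i,X):
    p=i["mtx"]@(i["R"]@np.asarray(X,float)+i["t"]); return p[:2]/p[2]
def cross(a,pa,b,pb):
    P=[x["mtx"]@np.c_[x["R"],x["t"]] for x in(a,b)]
    X=cv2.triangulatePoints(P[0],P[1],np.array(pa,float).reshape(2,1),np.array(pb,float).reshape(2,1))[:,0];return X[:3]/X[3]
def handle(i,box):
    x,y,w,h=box;g=cv2.cvtColor(i["color"],cv2.COLOR_BGR2GRAY)[y:y+h,x:x+w].astype(float)
    m=(g<60).astype(np.uint8);n,l,s,_=cv2.connectedComponentsWithStats(m)
    k=1+np.argmax(s[1:,4]);wt=np.clip(90-g,0,60)*cv2.dilate((l==k).astype(np.uint8),np.ones((3,3)))
    Y,X=np.mgrid[:h,:w];return np.array([(wt*X).sum(),(wt*Y).sum()])/wt.sum()+[x,y],s[k]+np.array([x,y,0,0,0])
def rim(i,box,z=215):
    x,y,w,h=box;g=cv2.cvtColor(i["color"],cv2.COLOR_BGR2HSV)[y:y+h,x:x+w]
    m=((g[...,2]>140)&(g[...,1]<35)).astype(np.uint8)
    c=max(cv2.findContours(m,cv2.RETR_EXTERNAL,cv2.CHAIN_APPROX_NONE)[0],key=cv2.contourArea)
    c=cv2.convexHull(c)[:,0]+[x,y]
    P=ray(i,c,z)[:,:2];A=np.c_[2*P,np.ones(len(P))];s=np.linalg.lstsq(A,(P**2).sum(1),rcond=None)[0]
    r=np.sqrt(s[2]+s[0]**2+s[1]**2);return s[:2],r,np.std(np.hypot(*(P-s[:2]).T)-r),len(c)
E
python3 - <<'E'
from h import *
a=get_image("top");b=get_image("side")
print("rim",rim(a,(300,168,115,115)),rim(b,(248,190,135,110)))
print("hub click",ray(a,(356,224),221),ray(b,(315,240),221),cross(a,(356,224),b,(315,240)))
ha,sa=handle(a,(335,250,35,35));hb,sb=handle(b,(248,205,30,50));print(ha,sa,hb,sb)
print("handle mid",cross(a,ha,b,hb),ray(a,ha,248),ray(b,hb,246))
C=np.hstack([cv2.resize(a["color"][165:290,295:420],(400,400)),cv2.resize(b["color"][180:305,245:370],(400,400))])
cv2.imwrite("pics/c1.png",C)
E
```

```text
rim (array([521.5687624 ,   4.41720359]), np.float64(98.71235856876191), np.float64(1.6235823073114881), 35) (array([519.19139453, -17.52006246]), np.float64(110.68955322443345), np.float64(8.589951400880325), 25)
hub click [[522.16055435   3.59788434 221.        ]] [[521.79023595  -1.83512912 221.        ]] [522.66378323   3.22624218 214.90069646]
[351.56614031 267.04944344] [347 262  10  11  82] [260.46611586 227.89611957] [255 216  12  25 235]
handle mid [434.96970544  13.40446804 245.88162584] [[436.42832004  13.76233208 248.        ]] [[433.89936859  13.00633331 246.        ]]
```

View pics/c1.png

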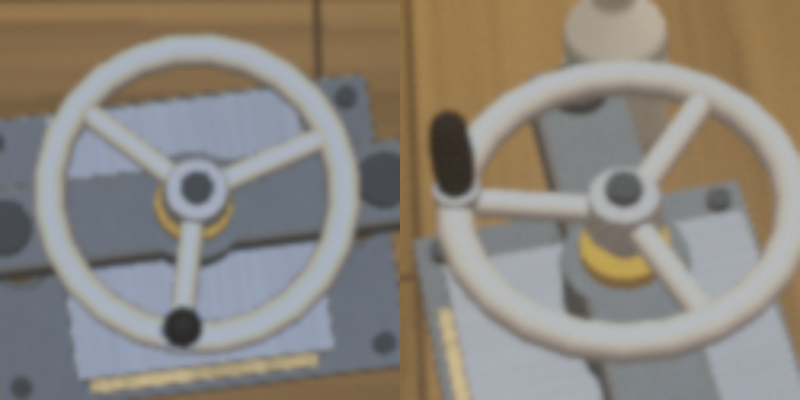

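The hub is at about (522,3) and the handle at (435,13), which gives radius 87.6 against 88 given, and height 246: consistent. First I'll align the tool to the world axes, shut the fingers, raise and come over.

Call:
move_arm([
  {"xyz":[0,0,-3],"twist":[0,0,-1.45],"gripper":0},
  {"xyz":[0,0,-3],"twist":[0,0,-1.45],"gripper":0},
  {"xyz":[0,0,-3],"twist":[0,0,-1.44],"gripper":0},
  {"xyz":[-3,-4,0],"twist":[0,0,0],"gripper":0},
  {"xyz":[-3,-4,0],"twist":[0,0,0],"gripper":0},
  {"xyz":[-3,-4,0],"twist":[0,0,0],"gripper":0},
  {"xyz":[-3,-4,0],"twist":[0,0,0],"gripper":0},
  {"xyz":[-3,-4,0],"twist":[0,0,0],"gripper":0},
  {"xyz":[-3,-4,0],"twist":[0,0,0],"gripper":0},
  {"xyz":[-2,-4,0],"twist":[0,0,0],"gripper":0},
  {"xyz":[0,-4,0],"twist":[0,0,0],"gripper":0},
  {"xyz":[0,0,0],"twist":[0,0,0],"gripper":0},
])

```text
t: 1.7
position: [496.9, 283.5, 321.6]
eef_rot: [0.006, 3.141, -0.001]
wrist_force: [-0.7, 0.5, -0.4]
gripper_width: -0.1
gripper_force: 0.0
```

Run:
```python
from h import *
o=robot.get_obs();print({k:np.round(o[k],3).tolist() for k in("t","joint_positions","position","eef_rot","wrist_force","gripper_width")})
```

```text
{'t': 1.7, 'joint_positions': [-0.768, 0.186, 0.159, 1.736, -0.031, 1.222, 0.966], 'position': [496.893, 283.507, 321.624], 'eef_rot': [0.006, 3.141, -0.001], 'wrist_force': [-0.747, 0.479, -0.367], 'gripper_width': -0.069}
```

Call:
move_arm([
  {"xyz":[0.5,-4,0],"twist":[0,0,0],"gripper":0},
  {"xyz":[0.5,-4,0],"twist":[0,0,0],"gripper":0},
  {"xyz":[0.5,-4,0],"twist":[0,0,0],"gripper":0},
  {"xyz":[0.8,-4,0],"twist":[0,0,0],"gripper":0},
  {"xyz":[0.8,-4,0],"twist":[0,0,0],"gripper":0},
  {"xyz":[0.8,-4,0],"twist":[0,0,0],"gripper":0},
  {"xyz":[1,-4,0],"twist":[0,0,0],"gripper":0},
  {"xyz":[1,-3,1],"twist":[0,0,0],"gripper":0},
  {"xyz":[0,0,1],"twist":[0,0,0],"gripper":0},
  {"xyz":[0,0,0],"twist":[0,0,0],"gripper":0},
])

```text
t: 2.95
position: [437.3, -22.3, 300.8]
eef_rot: [0.003, -3.141, 0.0]
wrist_force: [0.6, -0.2, -0.2]
gripper_width: -0.0
gripper_force: 0.0
```

Run:
```python
from h import *
o=robot.get_obs();print({k:np.round(o[k],3).tolist() for k in("t","joint_positions","position","eef_rot","wrist_force")})
b=get_image("side");w=get_image("wrist")
cv2.imwrite("pics/c2.png",np.hstack([cv2.resize(b["color"][100:300,180:380],(400,400)),cv2.resize(w["color"],(400,300),interpolation=cv2.INTER_AREA)[:,:].copy() if 0 else cv2.copyMakeBorder(cv2.resize(w["color"],(400,300)),0,100,0,0,cv2.BORDER_CONSTANT)]))
print("tip px side",proj(b,o["position"]))
```

```text
{'t': 2.95, 'joint_positions': [-0.489, -0.059, 0.379, 2.035, 0.024, 1.163, 1.453], 'position': [437.274, -22.286, 300.841], 'eef_rot': [0.003, -3.141, 0.0], 'wrist_force': [0.646, -0.231, -0.229]}
tip px side [260.50352549 222.07165315]
```

View pics/c2.png

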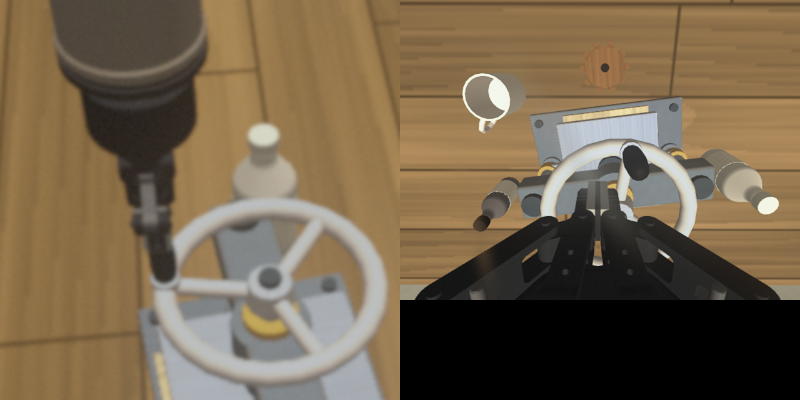

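Wrist view: the handle is right of the shut fingers (+y side) with a clear gap, as planned. I'll go down behind it.

Call:
move_arm([
  {"xyz":[0,-0.6,2],"twist":[0,0,0],"gripper":0},
  {"xyz":[0,0,2],"twist":[0,0,0],"gripper":0},
  {"xyz":[0,0,2],"twist":[0,0,0],"gripper":0},
  {"xyz":[0,0,1],"twist":[0,0,0],"gripper":0},
  {"xyz":[0,0,0],"twist":[0,0,0],"gripper":0},
  {"xyz":[0,0,0],"twist":[0,0,0],"gripper":0},
])

```text
t: 3.8
position: [437.8, -29.1, 232.0]
eef_rot: [-0.001, 3.141, 0.0]
wrist_force: [0.8, -0.5, -0.1]
gripper_width: -0.2
gripper_force: 0.0
```

```bash
cat > plan.py <<'E'
from h import *
import sys,json
o=robot.get_obs();p=o["position"];C=np.array([522,3.2])
v=p[:2]-C;print({k:np.round(o[k],3).tolist() for k in("t","joint_positions","position","wrist_force")},"finger ang",np.degrees(np.arctan2(v[1],v[0]))%360,"r",np.hypot(*v))
a=np.arange(0,float(sys.argv[2])+.01,float(sys.argv[3]))
A=np.radians(float(sys.argv[1])-a);P=C+88*np.c_[np.cos(A),np.sin(A)]
P=np.round(P/10,1);print((P[0]*10-p[:2]).round(1));D=np.diff(P,axis=0)
print([[round(-x,1),round(y,1)] for x,y in D])
E
python3 plan.py 200 354 6
```

```text
{'t': 3.8, 'joint_positions': [-0.473, 0.016, 0.402, 2.128, -0.008, 0.998, 1.505], 'position': [437.757, -29.073, 231.991], 'wrist_force': [0.792, -0.536, -0.051]} finger ang 200.96186420092187 r 90.21295183437469
[1.2 2.1]
[[np.float64(0.2), np.float64(0.9)], [np.float64(0.2), np.float64(0.9)], [np.float64(0.1), np.float64(0.9)], [np.float64(-0.0), np.float64(0.9)], [np.float64(-0.1), np.float64(0.9)], [np.float64(-0.2), np.float64(0.9)], [np.float64(-0.3), np.float64(0.9)], [np.float64(-0.4), np.float64(0.9)], [np.float64(-0.5), np.float64(0.7)], [np.float64(-0.6), np.float64(0.8)], [np.float64(-0.6), np.float64(0.7)], [np.float64(-0.7), np.float64(0.6)], [np.float64(-0.7), np.float64(0.5)], [np.float64(-0.8), np.float64(0.4)], [np.float64(-0.9), np.float64(0.4)], [np.float64(-0.9), np.float64(0.3)], [np.float64(-0.9), np.float64(0.1)], [np.float64(-0.9), np.float64(0.1)], [np.float64(-0.9), np.float64(0.0)], [np.float64(-0.9), np.float64(-0.1)], [np.float64(-0.9), np.float64(-0.2)], [np.float64(-0.9), np.float64(-0.3)], [np.float64(-0.8), np.float64(-0.4)], [np.float64(-0.8), np.f
[... 608 characters left out ...]
(-0.7)], [np.float64(0.6), np.float64(-0.7)], [np.float64(0.7), np.float64(-0.6)], [np.float64(0.7), np.float64(-0.5)], [np.float64(0.8), np.float64(-0.5)], [np.float64(0.9), np.float64(-0.3)], [np.float64(0.9), np.float64(-0.3)], [np.float64(0.9), np.float64(-0.2)], [np.float64(0.9), np.float64(-0.1)], [np.float64(0.9), np.float64(0.0)], [np.float64(0.9), np.float64(0.2)], [np.float64(0.9), np.float64(0.2)], [np.float64(0.9), np.float64(0.3)], [np.float64(0.8), np.float64(0.4)], [np.float64(0.8), np.float64(0.4)], [np.float64(0.8), np.float64(0.6)], [np.float64(0.6), np.float64(0.6)], [np.float64(0.6), np.float64(0.7)], [np.float64(0.6), np.float64(0.8)], [np.float64(0.4), np.float64(0.8)]]
```

Call:
move_arm([
  {"xyz":[0.1,1.1,0],"twist":[0,0,0],"gripper":0},
  {"xyz":[0.2,0.9,0],"twist":[0,0,0],"gripper":0},
  {"xyz":[0.1,0.9,0],"twist":[0,0,0],"gripper":0},
  {"xyz":[0,0.9,0],"twist":[0,0,0],"gripper":0},
  {"xyz":[-0.1,0.9,0],"twist":[0,0,0],"gripper":0},
  {"xyz":[-0.2,0.9,0],"twist":[0,0,0],"gripper":0},
  {"xyz":[-0.3,0.9,0],"twist":[0,0,0],"gripper":0},
  {"xyz":[-0.4,0.9,0],"twist":[0,0,0],"gripper":0},
  {"xyz":[-0.5,0.7,0],"twist":[0,0,0],"gripper":0},
  {"xyz":[-0.6,0.8,0],"twist":[0,0,0],"gripper":0},
])

```text
t: 5.05
position: [453.3, 60.2, 231.0]
eef_rot: [0.002, -3.14, 0.001]
wrist_force: [-4.8, -3.7, -1.0]
gripper_width: 0.0
gripper_force: 2.8
```

```bash
python3 plan.py 140 0 6
python3 - <<'E'
from h import *
b=get_image("side");a=get_image("top")
cv2.imwrite("pics/c3.png",np.hstack([cv2.resize(b["color"][100:300,200:400],(400,400)),cv2.resize(a["color"][140:340,260:460],(400,400))]))
E
```

```text
{'t': 5.05, 'joint_positions': [-0.572, 0.059, 0.314, 2.088, -0.022, 1.0, 1.325], 'position': [453.294, 60.181, 230.953], 'wrist_force': [-4.766, -3.706, -1.017]} finger ang 140.32949917799397 r 89.26013783908583
[ 1.7 -0.2]
[]
```

View pics/c3.png

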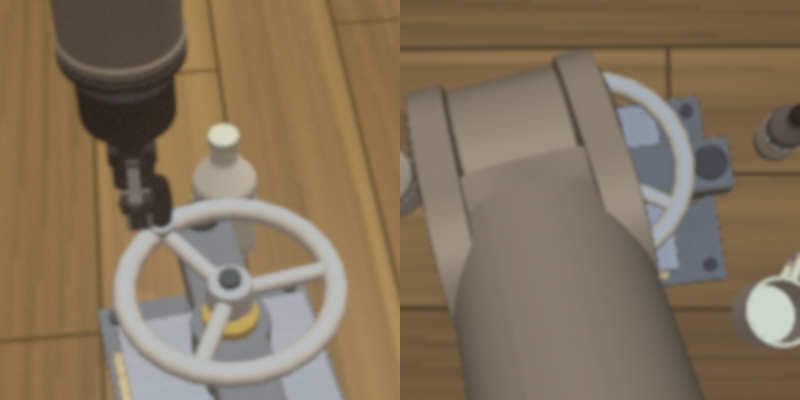

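Side crop: the wheel has turned, with the handle just ahead of the fingertips (about 6 N). Continuing.

Call:
move_arm([
  {"xyz":[-0.7,0.7,0],"twist":[0,0,0],"gripper":0},
  {"xyz":[-0.7,0.6,0],"twist":[0,0,0],"gripper":0},
  {"xyz":[-0.7,0.5,0],"twist":[0,0,0],"gripper":0},
  {"xyz":[-0.8,0.4,0],"twist":[0,0,0],"gripper":0},
  {"xyz":[-0.9,0.4,0],"twist":[0,0,0],"gripper":0},
  {"xyz":[-0.9,0.3,0],"twist":[0,0,0],"gripper":0},
  {"xyz":[-0.9,0.1,0],"twist":[0,0,0],"gripper":0},
  {"xyz":[-0.9,0.1,0],"twist":[0,0,0],"gripper":0},
  {"xyz":[-0.9,0,0.1],"twist":[0,0,0],"gripper":0},
  {"xyz":[-0.9,-0.1,0],"twist":[0,0,0],"gripper":0},
])

```text
t: 6.4
position: [536.8, 90.1, 230.1]
eef_rot: [0.001, -3.14, -0.0]
wrist_force: [-5.5, -0.7, -0.1]
gripper_width: 0.1
gripper_force: 2.9
```

```bash
python3 plan.py 80 0 6
```

```text
{'t': 6.4, 'joint_positions': [-0.556, 0.218, 0.316, 1.915, -0.079, 1.022, 1.367], 'position': [536.79, 90.091, 230.137], 'wrist_force': [-5.458, -0.712, -0.124]} finger ang 80.33989819950129 r 88.14114801623869
[ 0.2 -0.1]
[]
```

Call:
move_arm([
  {"xyz":[-0.9,-0.2,0],"twist":[0,0,0],"gripper":0},
  {"xyz":[-0.9,-0.3,0],"twist":[0,0,0],"gripper":0},
  {"xyz":[-0.8,-0.4,0],"twist":[0,0,0],"gripper":0},
  {"xyz":[-0.8,-0.5,0],"twist":[0,0,0],"gripper":0},
  {"xyz":[-0.8,-0.5,0],"twist":[0,0,0],"gripper":0},
  {"xyz":[-0.6,-0.7,0],"twist":[0,0,0],"gripper":0},
  {"xyz":[-0.6,-0.7,0],"twist":[0,0,0],"gripper":0},
  {"xyz":[-0.6,-0.7,0],"twist":[0,0,0],"gripper":0},
  {"xyz":[-0.4,-0.8,0],"twist":[0,0,0],"gripper":0},
  {"xyz":[-0.4,-0.9,0],"twist":[0,0,0],"gripper":0},
  {"xyz":[-0.2,-0.9,0.1],"twist":[0,0,0],"gripper":0},
  {"xyz":[-0.2,-0.9,0],"twist":[0,0,0],"gripper":0},
  {"xyz":[-0.1,-0.9,0],"twist":[0,0,0],"gripper":0},
  {"xyz":[0,-0.9,0],"twist":[0,0,0],"gripper":0},
  {"xyz":[0.1,-0.9,0],"twist":[0,0,0],"gripper":0},
  {"xyz":[0.2,-0.9,0],"twist":[0,0,0],"gripper":0},
  {"xyz":[0.3,-0.9,0],"twist":[0,0,0],"gripper":0},
  {"xyz":[0.4,-0.8,0],"twist":[0,0,0],"gripper":0},
  {"xyz":[0.5,-0.8,0],"twist":[0,0,0],"gripper":0},
  {"xyz":[0.6,-0.7,0],"twist":[0,0,0],"gripper":0},
])

```text
t: 8.9
position: [589.9, -52.5, 229.4]
eef_rot: [-0.002, 3.14, 0.001]
wrist_force: [3.7, 0.9, -4.1]
gripper_width: 0.0
gripper_force: 2.5
```

```bash
python3 plan.py -40 114 6|sed 's/np.float64//g'
python3 - <<'E'
from h import *
b=get_image("side");a=get_image("top")
cv2.imwrite("pics/c4.png",np.hstack([cv2.resize(b["color"][130:330,230:430],(400,400)),cv2.resize(a["color"][140:340,260:460],(400,400))]))
E
```

```text
{'t': 8.9, 'joint_positions': [-0.326, 0.304, 0.379, 1.817, -0.129, 1.043, 1.674], 'position': [589.947, -52.541, 229.37], 'wrist_force': [3.728, 0.948, -4.101]} finger ang 320.63596625761807 r 87.88496634368914
[-0.9 -0.5]
[[(0.6), (-0.7)], [(0.7), (-0.6)], [(0.7), (-0.5)], [(0.8), (-0.5)], [(0.9), (-0.3)], [(0.9), (-0.3)], [(0.9), (-0.2)], [(0.9), (-0.1)], [(0.9), (0.0)], [(0.9), (0.2)], [(0.9), (0.2)], [(0.9), (0.3)], [(0.8), (0.4)], [(0.8), (0.4)], [(0.8), (0.6)], [(0.6), (0.6)], [(0.6), (0.7)], [(0.6), (0.8)], [(0.4), (0.8)]]
```

View pics/c4.png

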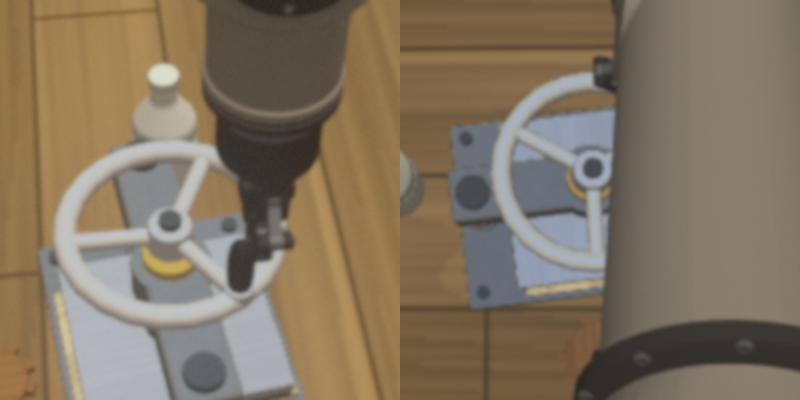

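The handle sits ahead of the fingertips at about (240,265) in the side crop, going well. Pushing on to about 45° short of the end.

Call:
move_arm([
  {"xyz":[0.6,-0.7,0],"twist":[0,0,0],"gripper":0},
  {"xyz":[0.7,-0.6,0],"twist":[0,0,0],"gripper":0},
  {"xyz":[0.7,-0.5,0],"twist":[0,0,0],"gripper":0},
  {"xyz":[0.9,-0.5,0],"twist":[0,0,0],"gripper":0},
  {"xyz":[0.9,-0.3,0],"twist":[0,0,0],"gripper":0},
  {"xyz":[0.9,-0.3,0],"twist":[0,0,0],"gripper":0},
  {"xyz":[0.9,-0.2,0],"twist":[0,0,0],"gripper":0},
  {"xyz":[0.9,-0.1,0],"twist":[0,0,0],"gripper":0},
  {"xyz":[0.9,0,0],"twist":[0,0,0],"gripper":0},
  {"xyz":[0.9,0.2,0],"twist":[0,0,0],"gripper":0},
  {"xyz":[0.9,0.2,0],"twist":[0,0,0],"gripper":0},
  {"xyz":[0.9,0.3,0],"twist":[0,0,0],"gripper":0},
  {"xyz":[0.8,0.4,0],"twist":[0,0,0],"gripper":0},
  {"xyz":[0,0,0],"twist":[0,0,0],"gripper":0},
])

```text
t: 10.75
position: [480.3, -73.9, 229.6]
eef_rot: [-0.002, 3.141, 0.0]
wrist_force: [-0.1, 0.1, 0.2]
gripper_width: -0.0
gripper_force: 0.0
```

```bash
python3 plan.py 242 48 6|sed 's/np.float64//g'
python3 - <<'E'
from h import *
b=get_image("side");a=get_image("wrist")
cv2.imwrite("pics/s5.png",b["color"]);cv2.imwrite("pics/c5.png",np.hstack([cv2.resize(b["color"][130:330,180:380],(400,400)),cv2.resize(a["color"][150:430,180:460],(400,400))]))
E
```

```text
{'t': 10.75, 'joint_positions': [-0.337, 0.113, 0.389, 2.039, -0.051, 0.998, 1.65], 'position': [480.311, -73.89, 229.578], 'wrist_force': [-0.145, 0.072, 0.176]} finger ang 241.596196422609 r 87.6403513081027
[ 0.7 -0.1]
[[(0.8), (0.4)], [(0.8), (0.6)], [(0.6), (0.6)], [(0.6), (0.7)], [(0.6), (0.8)], [(0.4), (0.8)], [(0.4), (0.8)], [(0.2), (0.9)]]
```

View pics/c5.png

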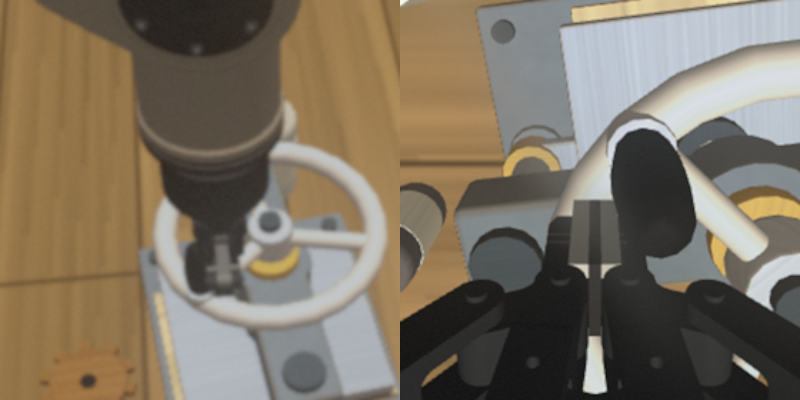

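Run:
```python
from h import *
w=get_image("wrist")
for px,z in(((351.5,241),215),((353,252),217),((356.5,283),241)):
    p=ray(w,px,z)[0];v=p[:2]-[522,3.2];print(p.round(1),np.hypot(*v).round(1),np.degrees(np.arctan2(v[1],v[0])).round(1)%360)
```

```text
[452.6 -56.  215. ] 91.2 220.4
[457.4 -55.3 217. ] 87.1 222.2
[461.7 -56.1 241. ] 84.5 224.5
```

The handle is at about 222° and the target is 173.4°. I'll push about 34° more, easing off, then back away for a precise look with the same cameras as at the start.

Call:
move_arm([
  {"xyz":[0.7,0.4,0],"twist":[0,0,0],"gripper":0},
  {"xyz":[0.8,0.6,0],"twist":[0,0,0],"gripper":0},
  {"xyz":[0.6,0.6,0],"twist":[0,0,0],"gripper":0},
  {"xyz":[0.6,0.7,0],"twist":[0,0,0],"gripper":0},
  {"xyz":[0.6,0.8,0],"twist":[0,0,0],"gripper":0},
  {"xyz":[0.2,0.4,0],"twist":[0,0,0],"gripper":0},
  {"xyz":[0,0,0],"twist":[0,0,0],"gripper":0},
  {"xyz":[0,0,0],"twist":[0,0,0],"gripper":0},
])

```text
t: 11.9
position: [445.5, -39.2, 229.3]
eef_rot: [0.001, -3.142, -0.0]
wrist_force: [-1.0, -0.4, 0.1]
gripper_width: 0.3
gripper_force: 0.2
```

Call:
move_arm([
  {"xyz":[0,-1.5,0],"twist":[0,0,0],"gripper":0},
  {"xyz":[0,-1.5,-2],"twist":[0,0,0],"gripper":0},
  {"xyz":[0,-2,-4],"twist":[0,0,0],"gripper":0},
  {"xyz":[0,-3,-2],"twist":[0,0,0],"gripper":0},
  {"xyz":[0,-4,0],"twist":[0,0,0],"gripper":0},
  {"xyz":[0,-4,0],"twist":[0,0,0],"gripper":0},
  {"xyz":[0,-4,0],"twist":[0,0,0],"gripper":0},
  {"xyz":[0,0,0],"twist":[0,0,0],"gripper":0},
])

```text
t: 12.9
position: [444.5, -243.0, 309.4]
eef_rot: [-0.007, -3.141, 0.002]
wrist_force: [-0.0, 0.6, -0.4]
gripper_width: 0.2
gripper_force: 0.0
```

Run:
```python
from h import *
a=get_image("top");b=get_image("side");o=robot.get_obs();print(o["t"],o["position"].round(1),o["wrist_force"].round(1))
cv2.imwrite("pics/c6.png",np.hstack([cv2.resize(a["color"][140:340,260:460],(400,400)),cv2.resize(b["color"][130:330,180:380],(400,400))]))
```

```text
13.0 [ 445.1 -239.9  309.2] [-0.8  0.8  0.5]
```

View pics/c6.png

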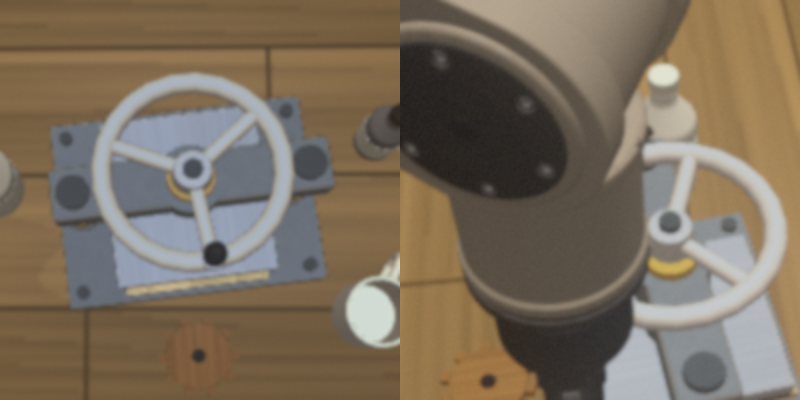

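The top view is clear, with the handle at about (367,266). I'll measure it precisely there and compare with the start.

```bash
cat > ang.py <<'E'
from h import *
a=get_image("top");o=robot.get_obs()
s={**a,"color":cv2.imread("pics/top0.png")}
C=np.array([522,3.2])
def ang(i,box,drop):
    h,st=handle(i,box);p=ray(i,h,248-drop)[0];v=p[:2]-C
    hub=[rim(i,(300,168,115,115),z=215-drop)[0]]
    return h.round(2),p.round(1),np.hypot(*v).round(1),np.degrees(np.arctan2(v[1],v[0]))%360,st,hub
A=ang(s,(335,250,35,35),0);B=ang(a,(335,245,50,40),5.7)
print(A);print(B);print("left",B[3]-A[3],"deg",o["t"],o["position"].round(1))
E
python3 ang.py
```

```text
(array([351.57, 267.04]), array([436.4,  13.8, 248. ]), np.float64(86.2), np.float64(172.96503938467623), array([347, 262,  10,  11,  82]), [array([521.51133178,   4.51016189])])
(array([367.12, 266.68]), array([437.7, -15. , 242.3]), np.float64(86.2), np.float64(192.19508207025638), array([363, 262,  10,  10,  83]), [array([521.82933768,   3.85372105])])
left 19.230042685580145 deg 13.05 [ 445.3 -239.2  309.2]
```

19.2° left. I'll go back behind the handle and push to just short, slowly.

Call:
move_arm([
  {"xyz":[0.2,4,0],"twist":[0,0,0],"gripper":0},
  {"xyz":[0.2,4,0],"twist":[0,0,0],"gripper":0},
  {"xyz":[0.2,4,0],"twist":[0,0,0],"gripper":0},
  {"xyz":[0.2,4,0],"twist":[0,0,0],"gripper":0},
  {"xyz":[0,2.5,1],"twist":[0,0,0],"gripper":0},
  {"xyz":[0,0,3],"twist":[0,0,0],"gripper":0},
  {"xyz":[0,0,3],"twist":[0,0,0],"gripper":0},
  {"xyz":[0,0,1],"twist":[0,0,0],"gripper":0},
  {"xyz":[0,0,0],"twist":[0,0,0],"gripper":0},
  {"xyz":[0,0,0],"twist":[0,0,0],"gripper":0},
])

```text
t: 14.3
position: [437.9, -54.2, 230.3]
eef_rot: [-0.001, 3.14, 0.0]
wrist_force: [-0.7, -0.5, 0.0]
gripper_width: 0.2
gripper_force: 0.0
```

Call:
move_arm([
  {"xyz":[0.2,1,0],"twist":[0,0,0],"gripper":0},
  {"xyz":[0.1,0.6,0],"twist":[0,0,0],"gripper":0},
  {"xyz":[0,0.5,0],"twist":[0,0,0],"gripper":0},
  {"xyz":[0,0.5,0],"twist":[0,0,0],"gripper":0},
  {"xyz":[0,0.4,0],"twist":[0,0,0],"gripper":0},
  {"xyz":[0,0.4,0],"twist":[0,0,0],"gripper":0},
  {"xyz":[0,0.3,0],"twist":[0,0,0],"gripper":0},
  {"xyz":[0,0.2,0],"twist":[0,0,0],"gripper":0},
  {"xyz":[0,0,0],"twist":[0,0,0],"gripper":0},
  {"xyz":[0,0,0],"twist":[0,0,0],"gripper":0},
])

```text
t: 15.55
position: [434.2, -15.1, 229.2]
eef_rot: [0.001, -3.141, -0.0]
wrist_force: [0.3, -1.0, 1.0]
gripper_width: -0.4
gripper_force: 0.5
```

Call:
move_arm([
  {"xyz":[0,-1.5,0],"twist":[0,0,0],"gripper":0},
  {"xyz":[0,-3,-2],"twist":[0,0,0],"gripper":0},
  {"xyz":[0,-3,-4],"twist":[0,0,0],"gripper":0},
  {"xyz":[0,-4,-2],"twist":[0,0,0],"gripper":0},
  {"xyz":[0,-4,0],"twist":[0,0,0],"gripper":0},
  {"xyz":[0,-4,0],"twist":[0,0,0],"gripper":0},
  {"xyz":[0,-3,0],"twist":[0,0,0],"gripper":0},
  {"xyz":[0,0,0],"twist":[0,0,0],"gripper":0},
])

```text
t: 16.55
position: [433.5, -243.0, 309.2]
eef_rot: [-0.005, -3.141, 0.001]
wrist_force: [-0.4, 1.1, -0.8]
gripper_width: -0.1
gripper_force: 0.0
```

```bash
python3 ang.py
```

```text
(array([351.57, 267.04]), array([436.4,  13.8, 248. ]), np.float64(86.2), np.float64(172.96503938467623), array([347, 262,  10,  11,  82]), [array([521.51133178,   4.51016189])])
(array([354.19, 267.58]), array([436. ,   8.8, 242.3]), np.float64(86.1), np.float64(176.29621257802341), array([350, 263,  10,  10,  83]), [array([521.39267305,   3.90739422])])
left 3.3311731933471833 deg 16.6 [ 433.8 -241.4  309.1]
```

3.3° left, about 5 mm at the handle. The finger must end at y ≈ -10.0.

Call:
move_arm([
  {"xyz":[-0.1,4,0],"twist":[0,0,0],"gripper":0},
  {"xyz":[0,4,0],"twist":[0,0,0],"gripper":0},
  {"xyz":[0,4,0],"twist":[0,0,0],"gripper":0},
  {"xyz":[0,4,0],"twist":[0,0,0],"gripper":0},
  {"xyz":[0,4.5,1],"twist":[0,0,0],"gripper":0},
  {"xyz":[0,0,3],"twist":[0,0,0],"gripper":0},
  {"xyz":[0,0,3],"twist":[0,0,0],"gripper":0},
  {"xyz":[0,0,1],"twist":[0,0,0],"gripper":0},
  {"xyz":[0,0,0],"twist":[0,0,0],"gripper":0},
  {"xyz":[0,0,0],"twist":[0,0,0],"gripper":0},
])

```text
t: 17.85
position: [435.8, -35.2, 230.3]
eef_rot: [-0.001, 3.14, 0.0]
wrist_force: [-0.0, 0.5, 0.4]
gripper_width: 0.5
gripper_force: 0.0
```

Call:
move_arm([
  {"xyz":[0,0.8,0],"twist":[0,0,0],"gripper":0},
  {"xyz":[0,0.5,0],"twist":[0,0,0],"gripper":0},
  {"xyz":[0,0.3,0],"twist":[0,0,0],"gripper":0},
  {"xyz":[0,0.3,0],"twist":[0,0,0],"gripper":0},
  {"xyz":[0,0.2,0],"twist":[0,0,0],"gripper":0},
  {"xyz":[0,0.2,0],"twist":[0,0,0],"gripper":0},
  {"xyz":[0,0.2,0],"twist":[0,0,0],"gripper":0},
  {"xyz":[0,0,0],"twist":[0,0,0],"gripper":0},
  {"xyz":[0,0,0],"twist":[0,0,0],"gripper":0},
])

```text
t: 18.98
position: [435.3, -10.2, 229.3]
eef_rot: [0.001, -3.141, -0.0]
wrist_force: [0.4, -2.3, 0.3]
gripper_width: 0.2
gripper_force: 1.2
```

Call:
move_arm([
  {"xyz":[0,-1.5,0],"twist":[0,0,0],"gripper":0},
  {"xyz":[0,-3,-2],"twist":[0,0,0],"gripper":0},
  {"xyz":[0,-3,-4],"twist":[0,0,0],"gripper":0},
  {"xyz":[0,-4,-2],"twist":[0,0,0],"gripper":0},
  {"xyz":[0,-4,0],"twist":[0,0,0],"gripper":0},
  {"xyz":[0,-4,0],"twist":[0,0,0],"gripper":0},
  {"xyz":[0,-4,0],"twist":[0,0,0],"gripper":0},
  {"xyz":[0,-4,0],"twist":[0,0,0],"gripper":0},
  {"xyz":[0,-4,0],"twist":[0,0,0],"gripper":0},
  {"xyz":[0,-4,0],"twist":[0,0,0],"gripper":0},
  {"xyz":[0,0,0],"twist":[0,0,0],"gripper":0},
])

```text
t: 20.35
position: [434.0, -368.7, 309.1]
eef_rot: [-0.005, -3.141, 0.002]
wrist_force: [-0.0, 0.1, -0.5]
gripper_width: 0.3
gripper_force: 0.0
```

```bash
python3 ang.py
python3 - <<'E'
from h import *
b=get_image("side");s=cv2.imread("pics/side0.png");a=get_image("top");s2=cv2.imread("pics/top0.png")
cv2.imwrite("pics/c7.png",np.vstack([np.hstack([cv2.resize(x[165:305,205:445],(400,233)) for x in p]) for p in((s2,a["color"]),(s,b["color"]))]))
E
```

```text
(array([351.57, 267.04]), array([436.4,  13.8, 248. ]), np.float64(86.2), np.float64(172.96503938467623), array([347, 262,  10,  11,  82]), [array([521.51133178,   4.51016189])])
(array([351.62, 267.44]), array([436.3,  13.5, 242.3]), np.float64(86.3), np.float64(173.1600916371734), array([347, 263,  10,  10,  82]), [array([521.37503819,   3.81066071])])
left 0.19505225249716318 deg 20.4 [ 434.5 -366.9  309. ]
```

View pics/c7.png

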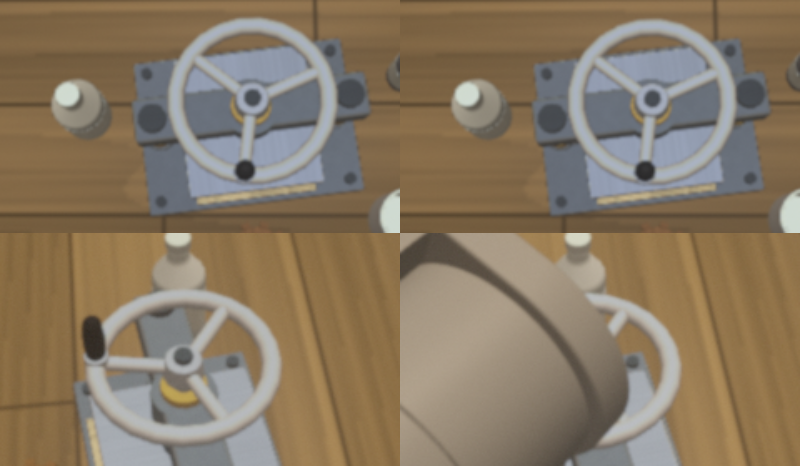

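Start and end top views match: the handle is within 0.2° of its start pixel, the bottles haven't moved, and the arm is clear. Handing in.

```bash
python3 -c "
from rig import robot;print(robot.finish_job())"
```

```text
the job is handed in; nothing more can be done
None
```

I pushed the wheel one full clockwise turn by its handle with the fingers shut, to within about 0.2° of the start by the top camera; the arm finished clear, nothing else was touched as far as I could see, and the job was handed in at about 20 s.

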